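# Slide a drive sled over the sill into a computer's bay and dock it

### The job

Take the drive sled by its blue upright grip and slide it off the wooden stand, over the slightly higher sill and between the guide rails into the bay of the open computer, keeping it level and low: ease it just over the sill, do not carry it through the air, and let it down onto the bay floor. Keeping it down on the floor, push it back and press it home, firmly but gently (never more than about 15 N), until the black connector at the back of the bay has been pushed in as far as it goes, and let go with the sled still home. Never jam or force the sled, and leave the other things on the bench where they are.

Things in the scene. Friction and masses are not known exactly. Their poses are not given: they have to be found in the camera images.
- sled: drive sled, loose, 0.36 to 0.59 kg: steel base plate 120 (x) x 100 (y) x 4 mm, square edges; a beige drive case 112 x 76 mm stands on it up to 26 mm height, flush with the plate's front (+x) edge; plate flanges 12 mm wide stay free along both sides. Origin: centre of the underside, 60 mm behind the front; +x leading end, +z up.
- sled_top (a point): middle of the top of the blue upright grip on the sled, 60 mm straight above the sled's origin. The grip is 40 mm long (sled x), 14 mm thick (sled y) and rises 34 mm from the top of the drive case.
- stand: wooden loading stand with blue mat, fixed; the sled starts on it. Its origin has the same x, y and directions as the chassis origin but lies 0 to 4 mm lower. Its flat top is 44 mm above this origin and spans x -225 to -3 mm, y -80 to 80 mm.
- chassis: opened beige computer case, fixed. Origin on the table top under the middle of the sill; +x into the bay, +y to the green main board. The bay floor is 46 mm above the origin and begins at x = 0 as a square-edged sill (yellow stripe), 2 to 6 mm higher than the stand's top. The board and its parts, y = 70 to 215 mm, stay below 55 mm; the case's back wall, x = 215 mm, below 66 mm.
- sill (a point): middle of the sill at bay floor level. Steel C-shaped rails run from here 200 mm along the bay: inner faces at y = +-52.5 mm (2.5 mm play a side), lips from y = +-44 mm outwards whose undersides are 10 mm above the floor (6 mm play over the plate). For the last 20 mm before the sill the side walls flare to about +-65 mm and the lips flare up by 5 mm. All below 20 mm.
- dock: docking mount at the back of the bay: dark steel block 76 mm wide, 30 mm high, fixed, carrying the black connector. Its origin lies on the bay floor under the connector's near face at travel 0, 128 to 136 mm beyond the sill on the bay's middle line; axes as the chassis.
- connector_face (a point): centre of the near (-x) face of the black docking connector (68 mm wide, 18 mm high, brass strip), 14 mm above the bay floor; it moves with the connector. The front face of the sled's drive case meets it squarely.
- plug (a joint): travel of the connector in m, along the bay's +x: starts at 0 to 0.002, is fully in against a hard stop at 0.008. It resists with about 7 N of friction and stays where it is pushed.
- screwdriver: blue-handled screwdriver, 160 mm, loose, lying beside the stand. Bystander.
- jar: small amber jar with black cap, 44 mm wide, 50 mm high, loose, beside the stand. Bystander. Origin: centre of its underside.
- heatsink: finned aluminium heat sink 50 x 50 x 24 mm, loose, beside the stand. Bystander.
- meter: yellow pocket meter 130 x 68 x 28 mm, loose, beside the bay. Bystander.
Mind the look-alikes: they are no part of the job. Of the things that look like the sled, the largest one is meant.

How it is judged:
On the way:
1. the sled has crossed the step: its tail is past the sill and it rests flat on the bay floor (contact force between sled and chassis above 1 N and x of sled in the frame of chassis above 0.06 m and z of sled in the frame of chassis below 0.048 m and angle between sled's own z axis and vertical below 0.03 rad), for 0.1 s.
At the end, for the whole second after the job is handed in: The connector is pushed in at least 7 of its 8 mm, the sled's front is within 3 mm of the connector's face, the sled lies flat on the bay floor (within 2 mm, tilt under 0.03 rad), at rest and released (value of joint plug above 0.007 m and x of sled in the frame of connector_face above -0.063 m and z of sled in the frame of chassis below 0.048 m and angle between sled's own z axis and vertical below 0.03 rad and linear speed of sled below 0.01 m/s and contact force between the fingers and sled below 0.1 N); the robot touches nothing.
It fails at once if the sled jams or is forced against the computer case (over 25 N) (contact force between sled and chassis above 25 N).
It fails at once if the sled is pressed on the connector with more than 18 N (contact force between sled and dock above 18 N).
It fails at once if the sled tips by more than 0.2 rad or is carried through the air, its underside more than 20 mm above the bay floor, or more than 3 mm above it once inside ((x of sled in the frame of chassis above 0.066 m and z of sled in the frame of chassis above 0.049 m) or angle between sled's own z axis and vertical above 0.2 rad or height (world z) of sled above 0.066 m).
It fails at once if the connector is pushed by the gripper rather than by the sled (contact force between the fingers and dock above 1 N).
It fails at once if the screwdriver, jar, heat sink or meter is moved more than 20 mm (distance of any of screwdriver, jar, heatsink, meter from where it was at the start of the episode above 0.02 m).
It also fails if it takes over 72 s, if anything falls off the work surface, if the arm or the gripper's body presses on something with over 40 N, if the wrist force passes 120 N, or if a joint passes its speed limit or range.

### The arm

A 6-joint arm with a two-finger parallel gripper is mounted at the origin on the work surface. World frame = base frame: x ahead of the robot, y to its left, z up, the work surface at z = 0. Lengths are in m, angles in rad, forces in N, time in s.
With the tool pointing down it reaches from about 0.35 to 0.775 m from the base axis. Payload 5.5 kg.
Tool frame: the origin (TCP) lies at the very end of the fingers, on their centre line; the grasp point (between the pads) lies 19 mm behind it; z points along the fingers, y is the direction in which the jaws open and shut (so a half turn about z gives the same grasp; the last joint's range is limited). The gripper opens to 85 mm and grips with 20 to 120 N. Pads are 22 mm wide; open, the fingers measure 114 mm over their backs; the gripper's body (76 mm by 85 mm) begins 54 mm behind the grasp point. The pads swing forward as they close: fully open they stand 13 mm farther back than shut.
Start: joints at [1.095, 0.313, 0.046, 1.304, 0, 1.431], TCP at [0.19, 0.543, 0.231] pointing down, gripper open.
Joint ranges: [-2.76, 2.76], [-0.86, 1.69], [-1.03, 1.26], [-2.2, 2.34], [-1.47, 1.5], [-3.14, 3.14]. Speed limits (rad/s): [2.57, 2.57, 3.14, 3.14, 3.14, 3.14].

### API

Orientations are given as a unit quaternion [w, x, y, z].
In Python, from workcell import env gives the robot as it stands. The module is installed in compiled form; this text tells all that it offers.
- The arm moves only by the shell command python3 -m pendant 'ROWS' [FORCE]. ROWS is JSON, a list of rows, each an object with "fingers": the finger opening in mm, from 0 to 85.4; "delta_pos": the shift along the tool's x, y, z in mm, a list of three; "angular": the turn, a rotation vector about the tool's x, y, z in rad, a list of three. In form: [{"fingers": fingers, "delta_pos": [x, y, z], "angular": [ax, ay, az]}, ...]. A call has 1 to 12 rows; each row shifts and turns the commanded pose from where the row before left it, along the tool's axes as they then stand; what a row does not reach is not made up. A row lasts 1/10 s, in which the tool goes at most 50 mm and 8.59 degrees, less where a joint would pass 70% of its speed; a pose out of reach is approached as far as the arm can. A call is refused whole if a number of a shift passes 50 or a number of a turn 0.15, either way. A call with a gripper value outside its range is refused whole. The fingers move at their own pace and stop on an object; FORCE is the grip in N (left out, the last holds). Time passes only in rows, so rows that do not move let the fingers close. It gives the time, the measured TCP pose, the force and the opening at its end, in the units of the state.
- env.get_state(): the state, without advancing time (a new reading comes with each control period).
- env.read_camera(name): name is "scene" or "side" or "wrist"; returns the picture (384x512x3 uint8, blue, green, red); there is no depth.
- env.camera_params(name): a dict with "fx", "fy", "cx", "cy" (pixels), "view" (4x4, takes a point from world to camera coordinates). Camera axes: x right, y up, looking along -z (the intrinsics and any distortion apply to the point x, -y, -z); pixel columns grow to the right and rows downward; lengths in m; the calibration is good to about 2 mm. A picture is of the moment at which its call begins: read the wrist's pose just before it. camera_params takes no time and is no camera call; for the wrist camera it gives the pose at the moment of the call.
- env.hand_in(): hands the job in, once; it reports no verdict.
The state is a dict: "clock": time; "joint_pos": joint angles; "qvel": joint speeds; "tau": joint torques, N m; "tcp_pos": TCP position; "orientation": TCP orientation; "wrist_force": force on the tool from outside, world axes, zero at the start; "ft_torque": the same for the moment, N m; "finger_gap": finger opening in m.
Only numpy, scipy, OpenCV 4.12 (cv2) and the standard library are available. Lean on these libraries where they do the work, as an engineer would, in place of code of your own. Each camera call takes 0.05 s, during which the arm holds its last target. There are 200 camera calls.

## Working session

There is one attempt and no reset: what is moved stays moved. The work goes in short steps, Python scripts to look and compute and a shell command to move; the robot and the scene stay as the last step left them, time stands still between calls to the robot, and variables do not carry over. Pictures are saved under pics/ and viewed, about 8 in all and at most 12, crops included, and the job is handed in when it is done.

```bash
mkdir -p pics
python3 - <<'E'
from workcell import env
import cv2, numpy as np
s=env.get_state(); print({k:np.round(v,4) for k,v in s.items()})
for n in ["scene","side","wrist"]:
    p=env.camera_params(n); print(n,{k:np.round(v,4).tolist() for k,v in p.items()})
    im=env.read_camera(n); cv2.imwrite(f"pics/{n}0.png",im)
E
```

```text
{'clock': np.float64(0.0), 'joint_pos': array([ 1.0954,  0.314 ,  0.045 ,  1.3036, -0.    ,  1.4312]), 'qvel': array([ 0.0003,  0.    ,  0.0008, -0.0018, -0.0001, -0.0005]), 'tau': array([ 1.00000e-03, -4.80622e+01,  2.98534e+01,  1.93000e-02,
       -2.00000e-04, -0.00000e+00]), 'tcp_pos': array([0.1892, 0.5424, 0.2304]), 'orientation': array([-3.000e-04,  1.671e-01,  9.859e-01, -9.000e-04]), 'wrist_force': array([ 0.2978, -0.1359, -0.5943]), 'ft_torque': array([ 0.0126,  0.0335, -0.035 ]), 'finger_gap': np.float64(0.0853)}
scene {'fx': 346.6981, 'fy': 346.6981, 'cx': 251.5018, 'cy': 187.4976, 'view': [[0.1225, 0.9925, -0.0015, -0.0453], [-0.6797, 0.0849, 0.7285, 0.2984], [0.7232, -0.0882, 0.685, -1.3394], [0.0, 0.0, 0.0, 1.0]]}
side {'fx': 408.2609, 'fy': 408.2609, 'cx': 252.1339, 'cy': 180.0566, 'view': [[0.9623, -0.2719, -0.0084, -0.5013], [0.1519, 0.5112, 0.8459, -0.1307], [-0.2257, -0.8153, 0.5332, -0.9941], [0.0, 0.0, 0.0, 1.0]]}
wrist {'fx': 344.7589, 'fy': 344.7589, 'cx': 254.7747, 'cy': 188.4294, 'view': [[0.3294, 0.9442, -0.001, -0.5751], [-0.9099, 0.3171, -0.2673, 0.034], [-0.2521, 0.0889, 0.9636, -0.3782], [0.0, 0.0, 0.0, 1.0]]}
```

View pics/scene0.png

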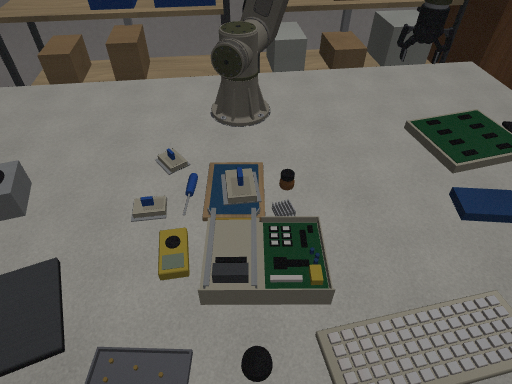

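View pics/side0.png

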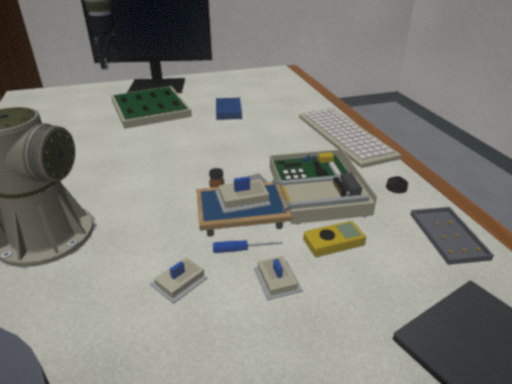

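The scene view shows the sled on the stand at about (240,185) with its grip at (240,176). The bay is below it at (232,250), and two smaller look-alikes sit on the left. I'll enlarge this area for picking points.

```bash
cat > h.py <<'E'
import numpy as np, cv2
from workcell import env
def ray(n,u,v,z,p=None):
    p=p or env.camera_params(n); V=np.array(p["view"]); R=V[:3,:3]; c=-R.T@V[:3,3]
    d=R.T@np.array([(u-p["cx"])/p["fx"],-(v-p["cy"])/p["fy"],-1.])
    return c+d*(z-c[2])/d[2]
def proj(P,p):
    V=np.array(p["view"]); q=V[:3,:3]@np.array(P)+V[:3,3]
    return np.array([p["cx"]+p["fx"]*q[0]/-q[2], p["cy"]-p["fy"]*q[1]/-q[2]])
E
python3 - <<'E'
from h import *
im=cv2.imread("pics/scene0.png")
cv2.imwrite("pics/s1.png",cv2.resize(im[155:305,180:340],None,fx=4,fy=4,interpolation=cv2.INTER_CUBIC))
for u,v,z in [(240,172,.104),(207,217,.044),(266,219,.044),(202,300,.06),(329,300,.06)]: print(u,v,ray("scene",u,v,z).round(4))
E
```

```text
240 172 [ 0.4848 -0.0446  0.104 ]
207 217 [ 0.5787 -0.1393  0.044 ]
266 219 [0.6039 0.008  0.044 ]
202 300 [ 0.8156 -0.1549  0.06  ]
329 300 [0.847  0.0976 0.06  ]
```

View pics/s1.png

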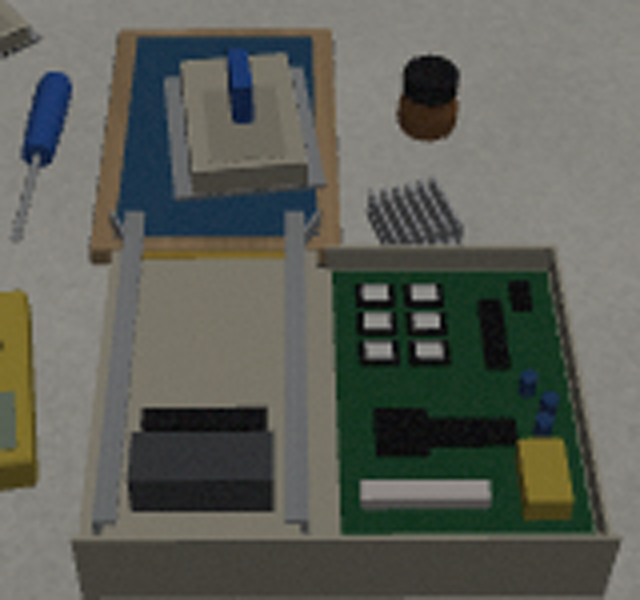

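The enlarged picture shows the mat and stand corners, both rails, the dock and the sled case corners clearly; the sled is turned by a few degrees. I'll fit the poses to these points.

Run:
```python
from h import *
from scipy.optimize import least_squares
p=env.camera_params("scene")
def T(q,P): c,s=np.cos(q[2]),np.sin(q[2]); P=np.array(P)/1000; return np.array([q[0]+c*P[0]-s*P[1],q[1]+s*P[0]+c*P[1],P[2]])
def fit(pts,q0,name):
    f=lambda q:np.concatenate([proj(T(q,P),p)-(np.array(uv)/4+[180-.4,155-.4]) for P,uv in pts])
    r=least_squares(f,q0,loss="soft_l1"); print(name,r.x.round(4),np.degrees(r.x[2]).round(2)); print(r.fun.reshape(-1,2).round(2).tolist()); return r.x
zs=42
C=fit([((-225,-80,zs),(118,31)),((-225,80,zs),(331,31)),((-3,80,zs),(341,246)),((-3,-80,zs),(92,249)),((200,-44,58),(118,522)),((200,44,58),(285,523)),((0,-44,58),(139,256)),((0,44,58),(286,256))],[.59,-.07,.1],"chassis")
for z0 in (42,):
    S=fit([((-52,-38,z0+26),(180,60)),((-52,38,z0+26),(288,54)),((60,38,z0+26),(307,163)),((60,-38,z0+26),(191,170)),((60,-38,z0+4),(193,192)),((60,38,z0+4),(307,186))],[.49,-.04,.1],"sled")
R=lambda a:np.array([[np.cos(a),-np.sin(a)],[np.sin(a),np.cos(a)]])
print("sled in chassis mm",(R(C[2]).T@(S[:2]-C[:2])*1000).round(1),np.degrees(S[2]-C[2]))
for P,n in [((128,0,46),'dock128')]: print(n,T(C,P))
print("grip top px", proj([S[0],S[1],.102],p), (np.array([240,52])/4+[180,155]))
# tool axes in world
from scipy.spatial.transform import Rotation as Ro
q=env.get_state()["orientation"]; M=Ro.from_quat(np.r_[q[1:],q[0]]).as_matrix(); print(M.round(3))
```

```text
chassis [ 0.5901 -0.0733 -0.117 ] -6.71
[[0.05, 0.04], [0.07, -0.22], [0.08, 1.29], [-0.74, 0.87], [-0.3, 0.48], [0.28, -0.02], [1.17, -4.34], [-0.36, -4.53]]
sled [ 0.4794 -0.0452 -0.0129] -0.74
[[0.27, -0.11], [0.08, -0.55], [0.06, -0.27], [-0.14, 0.27], [-0.23, 0.7], [-0.01, -0.09]]
sled in chassis mm [-113.2   15. ] 5.963529032312238
dock128 [ 0.7171792  -0.08829461  0.046     ]
grip top px [239.56972427 171.26809957] [240. 168.]
[[-0.944  0.33  -0.001]
 [ 0.33   0.944 -0.001]
 [ 0.    -0.001 -1.   ]]
```

```bash
python3 -m pendant '[{"fingers":85,"delta_pos":[-34,-33,0],"angular":[0,0,0]},{"fingers":85,"delta_pos":[-34,-33,0],"angular":[0,0,0]},{"fingers":85,"delta_pos":[-34,-33,0],"angular":[0,0,0]},{"fingers":85,"delta_pos":[-34,-33,0],"angular":[0,0,0]},{"fingers":85,"delta_pos":[-34,-33,0],"angular":[0,0,0]},{"fingers":85,"delta_pos":[-34,-33,0],"angular":[0,0,0]},{"fingers":85,"delta_pos":[-34,-33,0],"angular":[0,0,0]},{"fingers":85,"delta_pos":[-34,-33,0],"angular":[0,0,0]},{"fingers":85,"delta_pos":[-34,-33,0],"angular":[0,0,0]},{"fingers":85,"delta_pos":[-34,-33,0],"angular":[0,0,0]},{"fingers":85,"delta_pos":[-34,-33,0],"angular":[0,0,0]},{"fingers":85,"delta_pos":[-34,-33,0],"angular":[0,0,0]}]'
cat >> h.py <<'E'
from scipy.spatial.transform import Rotation as Ro
def tool():
    s=env.get_state(); q=s["orientation"]; return np.array(s["tcp_pos"]),Ro.from_quat(np.r_[q[1:],q[0]]).as_matrix(),s
def togo(P,yaw):
    """shift in present tool axes (mm) and turn about tool z to have tool y along world angle yaw+90deg, tool straight down"""
    t,M,s=tool(); G=np.array([[-np.cos(yaw),-np.sin(yaw),0],[-np.sin(yaw),np.cos(yaw),0],[0,0,-1.]]); G[:,1]=np.cross(G[:,2],G[:,0])
    print("tcp",t.round(4),"yaw",np.arctan2(-M[1,0],-M[0,0]).round(4),"F",np.round(s["wrist_force"],1),"T",np.round(s["ft_torque"],2),"gap",round(s["finger_gap"],4),"t",s["clock"])
    print("shift",(M.T@(np.array(P)-t)*1000).round(1),"rot",Ro.from_matrix(M.T@G).as_rotvec().round(4))
E
python3 -c "
from h import *
togo([.479,-.045,.19],-.013)"
```

```text
clock: 1.35
tcp_pos: [0.4446, 0.0327, 0.2313]
orientation: [0.0, 0.167, 0.986, 0.0]
wrist_force: [0.2, 1.1, 0.4]
finger_gap: 0.0851
tcp [0.4446 0.0327 0.2313] yaw -0.3361 F [0.2 1.1 0.4] T [ 0.05 -0.04 -0.  ] gap 0.0851 t 1.35
shift [-58.1 -62.   41.3] rot [ 3.000e-04  2.000e-04 -3.231e-01]
```

```bash
python3 -m pendant '[{"fingers":85,"delta_pos":[-29,-31,0],"angular":[0,0,0]},{"fingers":85,"delta_pos":[-29,-31,0],"angular":[0,0,0]},{"fingers":85,"delta_pos":[0,0,0],"angular":[0,0,-0.11]},{"fingers":85,"delta_pos":[0,0,0],"angular":[0,0,-0.11]},{"fingers":85,"delta_pos":[0,0,0],"angular":[0,0,-0.103]},{"fingers":85,"delta_pos":[0,0,0],"angular":[0,0,0]}]'
python3 - <<'E'
from h import *
togo([.479,-.045,.19],-.013)
p=env.camera_params("wrist"); im=env.read_camera("wrist")
np.save("pw.npy",p,allow_pickle=True); cv2.imwrite("pics/w1raw.png",im); cv2.imwrite("pics/w1.png",cv2.resize(im,None,fx=1.5,fy=1.5,interpolation=cv2.INTER_CUBIC))
V=np.array(p["view"]); print(-V[:3,:3].T@V[:3,3])
E
```

```text
clock: 1.95
tcp_pos: [0.4784, -0.0433, 0.231]
orientation: [-0.0, 0.007, 1.0, 0.0]
wrist_force: [-1.3, 0.5, -0.0]
finger_gap: 0.085
tcp [ 0.4784 -0.0433  0.231 ] yaw -0.0131 F [-1.3  0.5 -0. ] T [ 0.01 -0.08  0.01] gap 0.085 t 1.95
shift [-0.7 -1.7 41. ] rot [ 0.0003 -0.0007 -0.0001]
[ 0.41025883 -0.04157213  0.37341348]
```

View pics/w1.png

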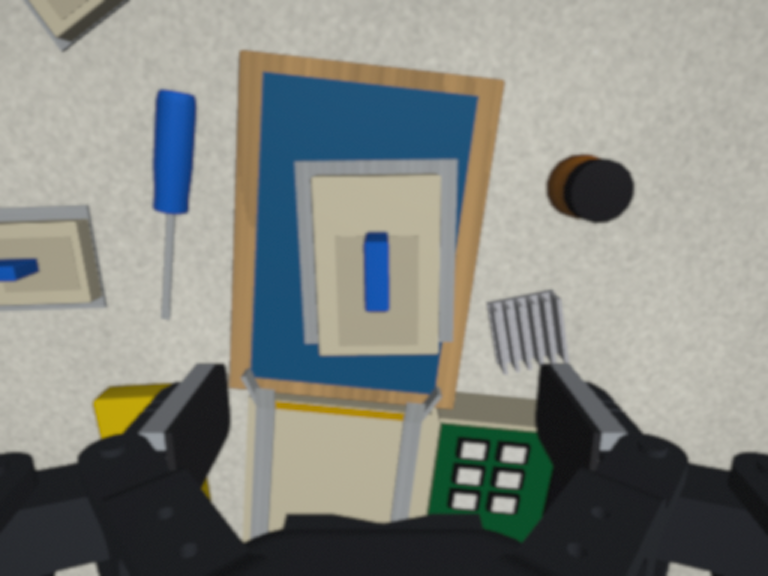

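The wrist view shows: stand corners (240,51), (503,80), (455,407), (230,387); case top corners (312,176), (441,175), (439,354), (319,355); plate rear corners (295,162), (458,159); and the rails with the yellow sill at rows 403–416. I'll refine the poses from these.

Run:
```python
from h import *
from scipy.optimize import least_squares
pw=np.load("pw.npy",allow_pickle=True).item(); ps=env.camera_params("scene")
W=lambda u,v:(pw,(np.array([u,v])+.5)/1.5-.5); S4=lambda u,v:(ps,np.array([u,v])/4+[180-.4,155-.4])
def T(q,P): c,s=np.cos(q[2]),np.sin(q[2]); P=np.array(P)/1000; return np.array([q[0]+c*P[0]-s*P[1],q[1]+s*P[0]+c*P[1],P[2]+(q[3] if len(q)>3 else 0)])
def fit(pts,q0,n):
    f=lambda q:np.concatenate([proj(T(q,P),c)-uv for P,(c,uv) in pts])
    r=least_squares(f,q0,loss="soft_l1"); print(n,r.x.round(4),np.degrees(r.x[2]).round(2)); print(r.fun.reshape(-1,2).round(2).tolist()); return r.x
zs=42
w=[((-225,-80,zs),W(240,51)),((-225,80,zs),W(503,80)),((-3,80,zs),W(456,408)),((-3,-80,zs),W(230,388))]
s=[((-225,-80,zs),S4(118,31)),((-225,80,zs),S4(331,31)),((-3,80,zs),S4(341,246)),((-3,-80,zs),S4(92,249)),((200,-44,58),S4(118,522)),((200,44,58),S4(285,523))]
r=[((0,-44,46),W(275,403)),((0,44,46),W(404,416))]
fit(w,[.59,-.07,-.11],"chassis w"); fit(w,[.59,-.07,-.11,0],"chassis w z"); C=fit(w+s+r,[.59,-.07,-.11],"chassis all")
z0=42
c=[((-52,-38,z0+26),W(312,176)),((-52,38,z0+26),W(441,175)),((60,38,z0+26),W(439,354)),((60,-38,z0+26),W(319,355)),((-60,-50,z0+4),W(295,162)),((-60,50,z0+4),W(458,159))]
L=fit(c,[.48,-.04,0],"sled w"); fit(c,[.48,-.04,0,0],"sled w z")
for g in (W(364,311),W(389,311)): print(ray("wrist",*g[1],z0/1000+.06,pw).round(4))
R=lambda a:np.array([[np.cos(a),-np.sin(a)],[np.sin(a),np.cos(a)]])
print("sled in chassis mm",(R(C[2]).T@(L[:2]-C[:2])*1000).round(1),np.degrees(L[2]-C[2]))
togo([L[0],L[1],.074],L[2])
```

```text
chassis w [ 0.5908 -0.0715 -0.1127] -6.46
[[-1.02, -0.54], [2.01, -0.63], [-0.5, 1.27], [0.24, 1.14]]
chassis w z [ 0.5909 -0.0718 -0.1124 -0.003 ] -6.44
[[-0.56, 0.2], [0.81, -0.14], [-1.18, -0.03], [0.74, -0.04]]
chassis all [ 0.5909 -0.0724 -0.1162] -6.66
[[-1.19, -0.62], [1.74, -0.05], [-1.41, 1.61], [-0.62, 1.02], [0.3, 0.21], [0.35, -0.07], [0.49, 1.49], [-0.37, 1.11], [0.23, 0.82], [0.85, 0.29], [2.56, -1.44], [-0.31, -2.41]]
sled w [ 0.4824 -0.0451 -0.0008] -0.05
[[-0.8, 0.33], [0.62, -0.09], [-0.23, 0.03], [0.28, 0.29], [0.29, -0.62], [-0.23, 0.03]]
sled w z [ 0.4824 -0.0451 -0.0008 -0.0005] -0.04
[[-0.72, 0.38], [0.55, -0.03], [-0.29, -0.1], [0.35, 0.15], [0.38, -0.55], [-0.31, 0.1]]
[ 0.5015 -0.0527  0.102 ]
[ 0.5016 -0.0388  0.102 ]
sled in chassis mm [-111.    14.6] 6.6095310206717715
tcp [ 0.4784 -0.0431  0.231 ] yaw -0.0151 F [-0.2  0.3  0.4] T [-0.03 -0.07  0.01] gap 0.0846 t 2.0
shift [ -4.1  -1.9 157. ] rot [ 0.0002 -0.0005 -0.0143]
```

```bash
python3 -m pendant '[{"fingers":60,"delta_pos":[-4,-2.3,35],"angular":[0,0,-0.014]},{"fingers":60,"delta_pos":[0,0,40],"angular":[0,0,0]},{"fingers":60,"delta_pos":[0,0,40],"angular":[0,0,0]},{"fingers":60,"delta_pos":[0,0,30],"angular":[0,0,0]},{"fingers":60,"delta_pos":[0,0,12],"angular":[0,0,0]},{"fingers":60,"delta_pos":[0,0,0],"angular":[0,0,0]},{"fingers":60,"delta_pos":[0,0,0],"angular":[0,0,0]}]' 30
python3 - <<'E'
from h import *
togo([.4824,-.0453,.074],-.001)
E
```

```text
clock: 2.7
tcp_pos: [0.4834, -0.0455, 0.0754]
orientation: [0.001, -0.0, 1.0, -0.0]
wrist_force: [0.6, -0.9, 0.3]
finger_gap: 0.0598
tcp [ 0.4834 -0.0455  0.0754] yaw 0.0006 F [ 0.6 -0.9  0.3] T [-0.01 -0.03  0.03] gap 0.0598 t 2.7
shift [1.  0.2 1.4] rot [-0.0003  0.0014  0.0016]
```

```bash
python3 -m pendant '[{"fingers":30,"delta_pos":[1,0,1],"angular":[0,0,0]},{"fingers":14,"delta_pos":[0,0,0],"angular":[0,0,0]},{"fingers":8,"delta_pos":[0,0,0],"angular":[0,0,0]},{"fingers":5,"delta_pos":[0,0,0],"angular":[0,0,0]},{"fingers":5,"delta_pos":[0,0,0],"angular":[0,0,0]},{"fingers":5,"delta_pos":[0,0,0],"angular":[0,0,0]},{"fingers":5,"delta_pos":[0,0,0],"angular":[0,0,0]},{"fingers":5,"delta_pos":[0,0,0],"angular":[0,0,0]}]' 50
python3 - <<'E'
from h import *
togo([.4824,-.0453,.074],-.001)
E
```

```text
clock: 3.5
tcp_pos: [0.4824, -0.0458, 0.0744]
orientation: [0.001, -0.001, 1.0, -0.0]
wrist_force: [-1.0, -0.5, 6.5]
finger_gap: 0.0131
tcp [ 0.4824 -0.0458  0.0744] yaw 0.001 F [-1.  -0.5  6.5] T [-0.12  0.26 -0.02] gap 0.0131 t 3.5
shift [-0.   0.5  0.4] rot [-0.0009  0.002   0.002 ]
```

```bash
python3 -m pendant '[{"fingers":5,"delta_pos":[0,0,-2],"angular":[0,0,0]},{"fingers":5,"delta_pos":[0,0,-2],"angular":[0,0,0]},{"fingers":5,"delta_pos":[0,0,-2],"angular":[0,0,0]},{"fingers":5,"delta_pos":[0,0,-2],"angular":[0,0,0]},{"fingers":5,"delta_pos":[0,0,0],"angular":[0,0,0]},{"fingers":5,"delta_pos":[0,0,0],"angular":[0,0,0]},{"fingers":5,"delta_pos":[0,0,0],"angular":[0,0,0]}]'
python3 - <<'E'
from h import *
togo([.5066,-.0622,.0814],-.1155)
p=env.camera_params("wrist"); im=env.read_camera("wrist")
np.save("pw2.npy",p,allow_pickle=True); cv2.imwrite("pics/w2.png",cv2.resize(im,None,fx=1.5,fy=1.5,interpolation=cv2.INTER_CUBIC))
im=env.read_camera("side"); cv2.imwrite("pics/side2.png",cv2.resize(im[150:250,180:390],None,fx=3.6,fy=3.6,interpolation=cv2.INTER_CUBIC))
E
```

```text
clock: 4.2
tcp_pos: [0.4814, -0.0454, 0.0812]
orientation: [-0.0, -0.001, 1.0, 0.0]
wrist_force: [-0.1, 0.6, -5.0]
finger_gap: 0.0135
tcp [ 0.4814 -0.0454  0.0812] yaw 0.0012 F [-0.1  0.6 -5. ] T [ 0.03 -0.01  0.03] gap 0.0135 t 4.2
shift [-25.2 -16.9  -0.3] rot [ 1.000e-04 -2.000e-04  1.167e-01]
```

View pics/side2.png

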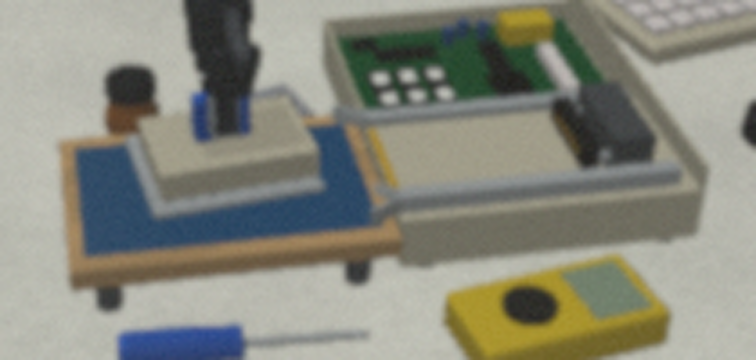

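The side view shows the sled hanging level in the grip just above the mat. The weight reads 5 N, so the sled has about 0.5 kg. I'll align it with the bay.

```bash
python3 -m pendant '[{"fingers":5,"delta_pos":[0,-8.5,-0.5],"angular":[0,0,0.03]},{"fingers":5,"delta_pos":[0,-8.5,0],"angular":[0,0,0.03]},{"fingers":5,"delta_pos":[-12,0,0],"angular":[0,0,0.03]},{"fingers":5,"delta_pos":[-13,1,0],"angular":[0,0,0.026]},{"fingers":5,"delta_pos":[0,0,0],"angular":[0,0,0]},{"fingers":5,"delta_pos":[0,0,0],"angular":[0,0,0]}]'
python3 - <<'E'
from h import *
togo([.5066,-.0622,.0814],-.1155)
p=env.camera_params("wrist"); im=env.read_camera("wrist")
np.save("pw3.npy",p,allow_pickle=True); cv2.imwrite("pics/w3.png",cv2.resize(im,None,fx=1.5,fy=1.5,interpolation=cv2.INTER_CUBIC))
E
```

```text
clock: 4.9
tcp_pos: [0.5059, -0.0637, 0.0816]
orientation: [-0.0, 0.058, 0.998, 0.0]
wrist_force: [-0.3, -0.6, -4.3]
finger_gap: 0.0133
tcp [ 0.5059 -0.0637  0.0816] yaw -0.1153 F [-0.3 -0.6 -4.3] T [0.09 0.08 0.03] gap 0.0133 t 4.9
shift [-0.5  1.6  0.2] rot [ 0.     -0.0009  0.0002]
```

View pics/w3.png

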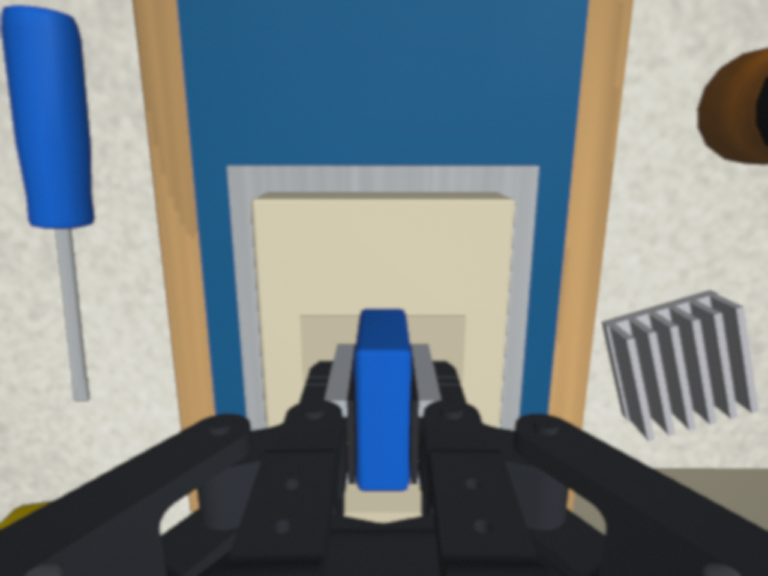

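The wrist view shows the plate's rear corners at (227,166) and (539,166). They are centred (column 383) between the stand edges (154 and 611, centre 382.5), so y and yaw are aligned to within about 0.5 mm. I'll advance until the front is about 10 mm past the sill.

```bash
python3 -m pendant '[{"fingers":5,"delta_pos":[-4,0,0],"angular":[0,0,0]},{"fingers":5,"delta_pos":[-5,0,0],"angular":[0,0,0]},{"fingers":5,"delta_pos":[-5,0,0],"angular":[0,0,0]},{"fingers":5,"delta_pos":[-5,0,0],"angular":[0,0,0]},{"fingers":5,"delta_pos":[-5,0,0],"angular":[0,0,0]},{"fingers":5,"delta_pos":[0,0,0],"angular":[0,0,0]}]'
python3 -m pendant '[{"fingers":5,"delta_pos":[-4,0,0],"angular":[0,0,0]},{"fingers":5,"delta_pos":[-4,0,0],"angular":[0,0,0]},{"fingers":5,"delta_pos":[-4,0,0],"angular":[0,0,0]},{"fingers":5,"delta_pos":[0,0,0],"angular":[0,0,0]},{"fingers":5,"delta_pos":[0,0,0],"angular":[0,0,0]}]'
python3 -m pendant '[{"fingers":5,"delta_pos":[0,0,0.8],"angular":[0,0,0]},{"fingers":5,"delta_pos":[0,0,0],"angular":[0,0,0]},{"fingers":5,"delta_pos":[0,0,0],"angular":[0,0,0]}]'
```

```text
clock: 5.55
tcp_pos: [0.5312, -0.0662, 0.0818]
orientation: [0.0, 0.057, 0.998, -0.0]
wrist_force: [-0.0, -0.5, -5.1]
finger_gap: 0.0131
clock: 6.05
tcp_pos: [0.5421, -0.0674, 0.0817]
orientation: [-0.0, 0.057, 0.998, 0.0]
wrist_force: [-0.4, 1.0, -5.0]
finger_gap: 0.0133
clock: 6.35
tcp_pos: [0.5419, -0.0674, 0.0809]
orientation: [-0.0, 0.057, 0.998, 0.0]
wrist_force: [-0.3, -0.1, -4.1]
finger_gap: 0.013
```

```bash
python3 -m pendant '[{"fingers":5,"delta_pos":[0,0,0.8],"angular":[0,0,0]},{"fingers":5,"delta_pos":[0,0,0],"angular":[0,0,0]},{"fingers":5,"delta_pos":[0,0,0],"angular":[0,0,0]}]'; python3 -m pendant '[{"fingers":5,"delta_pos":[0,0,0.8],"angular":[0,0,0]},{"fingers":5,"delta_pos":[0,0,0],"angular":[0,0,0]},{"fingers":5,"delta_pos":[0,0,0],"angular":[0,0,0]}]'; python3 -c "
from h import *
togo([.5421,-.0674,.08],-.1153)
im=env.read_camera('scene'); cv2.imwrite('pics/s4.png',cv2.resize(im[155:275,190:290],None,fx=5,fy=5,interpolation=cv2.INTER_CUBIC))"
```

```text
clock: 6.65
tcp_pos: [0.542, -0.0673, 0.0802]
orientation: [-0.0, 0.057, 0.998, 0.0]
wrist_force: [0.2, -1.0, -4.6]
finger_gap: 0.0133
clock: 6.95
tcp_pos: [0.542, -0.0674, 0.0794]
orientation: [-0.0, 0.057, 0.998, 0.0]
wrist_force: [0.8, 0.5, -4.0]
finger_gap: 0.0133
tcp [ 0.542  -0.0674  0.0794] yaw -0.1148 F [ 0.8  0.5 -4. ] T [-0.01  0.01  0.03] gap 0.0133 t 6.95
shift [-0.1 -0.  -0.6] rot [ 0.0001 -0.      0.0005]
```

View pics/s4.png

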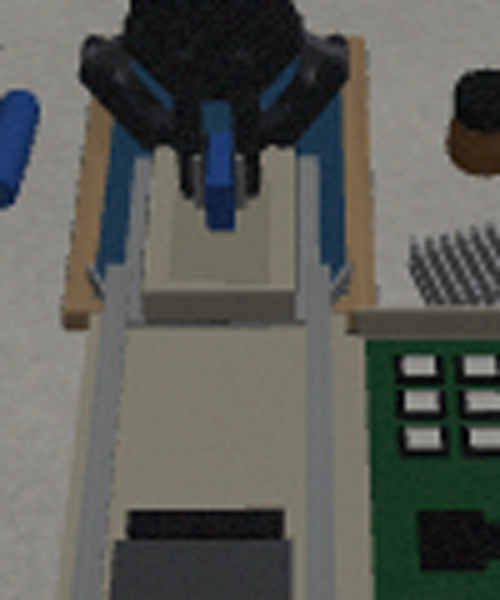

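The sled's front edge has crossed the yellow stripe at about row 323 and lies between the rails, with no contact yet. I'll keep lowering.

```bash
for i in 1; do python3 -m pendant '[{"fingers":5,"delta_pos":[0,0,0.7],"angular":[0,0,0]},{"fingers":5,"delta_pos":[0,0,0],"angular":[0,0,0]},{"fingers":5,"delta_pos":[0,0,0],"angular":[0,0,0]}]'; done; python3 -m pendant '[{"fingers":5,"delta_pos":[0,0,0.7],"angular":[0,0,0]},{"fingers":5,"delta_pos":[0,0,0],"angular":[0,0,0]},{"fingers":5,"delta_pos":[0,0,0],"angular":[0,0,0]}]'; python3 -c "
from h import *
togo([.5421,-.0674,.08],-.1153)"
```

```text
clock: 7.3
tcp_pos: [0.5421, -0.0674, 0.0787]
orientation: [-0.0, 0.057, 0.998, 0.0]
wrist_force: [0.6, 0.4, -4.2]
finger_gap: 0.0132
clock: 7.6
tcp_pos: [0.542, -0.0674, 0.0779]
orientation: [-0.0, 0.057, 0.998, 0.0]
wrist_force: [1.2, -0.1, -5.5]
finger_gap: 0.0131
tcp [ 0.542  -0.0674  0.0779] yaw -0.1148 F [ 1.2 -0.1 -5.5] T [ 0.02  0.   -0.01] gap 0.0131 t 7.6
shift [-0.1 -0.  -2.1] rot [ 0.0001 -0.0001  0.0005]
```

```bash
python3 -m pendant '[{"fingers":5,"delta_pos":[0,0,0.6],"angular":[0,0,0]},{"fingers":5,"delta_pos":[0,0,0],"angular":[0,0,0]},{"fingers":5,"delta_pos":[0,0,0],"angular":[0,0,0]}]';python3 -m pendant '[{"fingers":5,"delta_pos":[0,0,0.6],"angular":[0,0,0]},{"fingers":5,"delta_pos":[0,0,0],"angular":[0,0,0]},{"fingers":5,"delta_pos":[0,0,0],"angular":[0,0,0]}]'; python3 -c "
from h import *
togo([.5421,-.0674,.08],-.1153)"
```

```text
clock: 7.9
tcp_pos: [0.5421, -0.0674, 0.0774]
orientation: [0.0, 0.057, 0.998, 0.0]
wrist_force: [-0.6, -0.1, -4.6]
finger_gap: 0.0132
clock: 8.2
tcp_pos: [0.5421, -0.0674, 0.0772]
orientation: [0.0, 0.057, 0.998, -0.0]
wrist_force: [-2.9, 1.0, 1.6]
finger_gap: 0.013
tcp [ 0.5421 -0.0674  0.0772] yaw -0.1148 F [-2.9  1.   1.6] T [0.14 0.34 0.05] gap 0.013 t 8.2
shift [-0.  -0.  -2.8] rot [-0.      0.0003  0.0005]
```

Floor contact found at TCP z ≈ 0.077. I'll ease up about 1.5 mm and slide in while watching the forces.

```bash
python3 -m pendant '[{"fingers":5,"delta_pos":[0,0,-1],"angular":[0,0,0]},{"fingers":5,"delta_pos":[0,0,-0.8],"angular":[0,0,0]},{"fingers":5,"delta_pos":[0,0,0],"angular":[0,0,0]},{"fingers":5,"delta_pos":[-4,0,0],"angular":[0,0,0]},{"fingers":5,"delta_pos":[-5,0,0],"angular":[0,0,0]},{"fingers":5,"delta_pos":[-5,0,0],"angular":[0,0,0]},{"fingers":5,"delta_pos":[-5,0,0],"angular":[0,0,0]},{"fingers":5,"delta_pos":[0,0,0],"angular":[0,0,0]}]'; python3 -c "
from h import *
togo([.5421,-.0674,.0785],-.1153)"
```

```text
clock: 9.0
tcp_pos: [0.5621, -0.0698, 0.0786]
orientation: [0.0, 0.057, 0.998, -0.0]
wrist_force: [-0.7, 0.5, -4.9]
finger_gap: 0.0132
tcp [ 0.5621 -0.0698  0.0786] yaw -0.1148 F [-0.7  0.5 -4.9] T [-0.03  0.02  0.01] gap 0.0132 t 9.0
shift [20.1  0.1  0.1] rot [-0.      0.001   0.0005]
```

```bash
python3 -m pendant '[{"fingers":5,"delta_pos":[-4,0,0],"angular":[0,0,0]},{"fingers":5,"delta_pos":[-4,0,0],"angular":[0,0,0]},{"fingers":5,"delta_pos":[-4,0,0],"angular":[0,0,0]},{"fingers":5,"delta_pos":[-4,0,0],"angular":[0,0,0]},{"fingers":5,"delta_pos":[-4,0,0],"angular":[0,0,0]},{"fingers":5,"delta_pos":[0,0,0],"angular":[0,0,0]}]'; python3 -c "
from h import *
togo([.5421,-.0674,.0785],-.1153)
p=env.camera_params('wrist'); np.save('pw5.npy',p,allow_pickle=True); im=env.read_camera('wrist'); cv2.imwrite('pics/w5.png',cv2.resize(im,None,fx=1.5,fy=1.5,interpolation=cv2.INTER_CUBIC))"
```

```text
clock: 9.6
tcp_pos: [0.5816, -0.072, 0.0786]
orientation: [0.0, 0.057, 0.998, 0.0]
wrist_force: [0.1, 0.4, -4.7]
finger_gap: 0.0129
tcp [ 0.5816 -0.072   0.0786] yaw -0.1148 F [ 0.1  0.4 -4.7] T [-0.04  0.03 -0.04] gap 0.0129 t 9.6
shift [39.7  0.1  0.1] rot [0.0001 0.0007 0.0005]
```

View pics/w5.png

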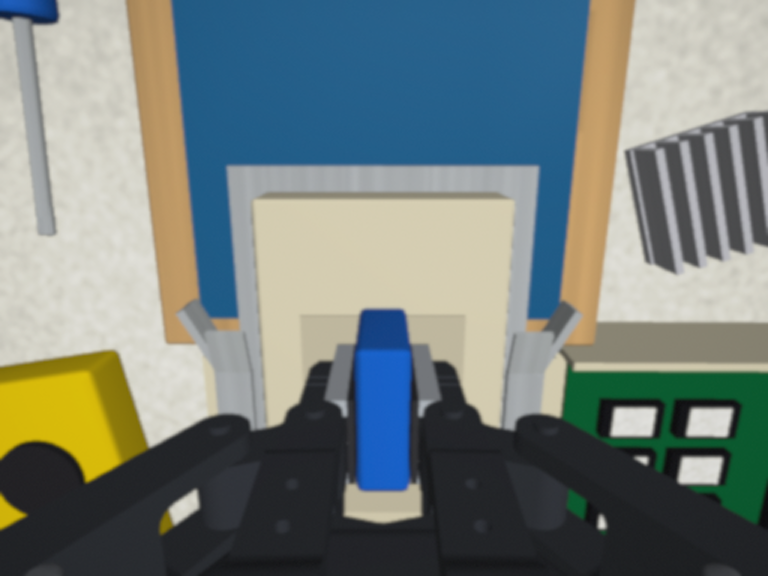

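The view shows the rear plate still centred at column 383, the rail lips at columns 207–245 and 510–550 (centre 378), and the flare tips centred at 379.5. The sled is therefore about 1 mm towards +y. I'll correct that and get the x position from the stand's front edge.

```bash
python3 - <<'E'
from h import *
pw=np.load("pw5.npy",allow_pickle=True).item()
f=lambda u,v,z:ray("wrist",(u+.5)/1.5-.5,(v+.5)/1.5-.5,z,pw)
a=f(166,343,.0435);b=f(596,345,.0435); print(a,b,np.arctan2(-(b-a)[0],(b-a)[1]), np.linalg.norm(b-a))
m=(a+b)/2; d=np.array([np.cos(-.117),np.sin(-.117)]);t=np.array([.5816,-.072]); r=t-m[:2]; print("tcp in chassis x",r@d*1000-3,"y",(r@np.array([-d[1],d[0]]))*1000)
l=f(127,0,.0435);r2=f(634,0,.0435); print("edges yaw",np.arctan2(*(a-l)[1::-1]),np.arctan2(*(b-r2)[1::-1]))
c=[f(227,166,.0515),f(539,166,.0515)]; print("rear corners",c, np.arctan2(-(c[1]-c[0])[0],(c[1]-c[0])[1]))
E
python3 -m pendant '[{"fingers":5,"delta_pos":[0,-0.6,0],"angular":[0,0,0.002]},{"fingers":5,"delta_pos":[0,-0.5,0],"angular":[0,0,0.002]},{"fingers":5,"delta_pos":[0,0,0],"angular":[0,0,0]}]'
```

```text
[ 0.57656822 -0.15070643  0.0435    ] [0.59551559 0.00658464 0.0435    ] -0.1198829247366106 0.15842816299090676
tcp in chassis x -7.41864153967452 y -0.4580391867442604
edges yaw -0.120932425132893 -0.10631884895524607
rear corners [array([ 0.51638484, -0.11365725,  0.0515    ]), array([ 0.52780909, -0.01444447,  0.0515    ])] -0.11464403206799936
clock: 9.95
tcp_pos: [0.5805, -0.073, 0.0786]
orientation: [-0.0, 0.059, 0.998, 0.0]
wrist_force: [0.5, 0.9, -4.7]
finger_gap: 0.0136
```

```bash
python3 -m pendant '[{"fingers":5,"delta_pos":[-4,0,0],"angular":[0,0,0]},{"fingers":5,"delta_pos":[-4,0,0],"angular":[0,0,0]},{"fingers":5,"delta_pos":[-4,0,0],"angular":[0,0,0]},{"fingers":5,"delta_pos":[-4,0,0],"angular":[0,0,0]},{"fingers":5,"delta_pos":[-4,0,0],"angular":[0,0,0]},{"fingers":5,"delta_pos":[0,0,0],"angular":[0,0,0]}]'; python3 -c "
from h import *
togo([.5816,-.072,.0785],-.1193)"
```

```text
clock: 10.55
tcp_pos: [0.6013, -0.0755, 0.0785]
orientation: [0.0, 0.059, 0.998, -0.0]
wrist_force: [-0.1, 0.3, -4.5]
finger_gap: 0.013
tcp [ 0.6013 -0.0755  0.0785] yaw -0.1188 F [-0.1  0.3 -4.5] T [ 0.   -0.01  0.03] gap 0.013 t 10.55
shift [20.   1.1  0. ] rot [-0.      0.0006  0.0005]
```

```bash
python3 -m pendant '[{"fingers":5,"delta_pos":[-4,0,0],"angular":[0,0,0]},{"fingers":5,"delta_pos":[-4,0,0],"angular":[0,0,0]},{"fingers":5,"delta_pos":[-4,0,0],"angular":[0,0,0]},{"fingers":5,"delta_pos":[-4,0,0],"angular":[0,0,0]},{"fingers":5,"delta_pos":[-4,0,0],"angular":[0,0,0]},{"fingers":5,"delta_pos":[0,0,0],"angular":[0,0,0]}]'; python3 -c "
from h import *
togo([.5816,-.072,.0785],-.1193)"
```

```text
clock: 11.15
tcp_pos: [0.6212, -0.0778, 0.0786]
orientation: [0.0, 0.059, 0.998, -0.0]
wrist_force: [-0.3, 0.6, -5.2]
finger_gap: 0.0135
tcp [ 0.6212 -0.0778  0.0786] yaw -0.1188 F [-0.3  0.6 -5.2] T [-0.02  0.03 -0.04] gap 0.0135 t 11.15
shift [40.   1.1  0.1] rot [0.     0.0007 0.0005]
```

```bash
python3 -m pendant '[{"fingers":5,"delta_pos":[-4,0,0],"angular":[0,0,0]},{"fingers":5,"delta_pos":[-4,0,0],"angular":[0,0,0]},{"fingers":5,"delta_pos":[-4,0,0],"angular":[0,0,0]},{"fingers":5,"delta_pos":[-4,0,0],"angular":[0,0,0]},{"fingers":5,"delta_pos":[-4,0,0],"angular":[0,0,0]},{"fingers":5,"delta_pos":[-4,0,0],"angular":[0,0,0]},{"fingers":5,"delta_pos":[-4,0,0],"angular":[0,0,0]},{"fingers":5,"delta_pos":[-2,0,0],"angular":[0,0,0]},{"fingers":5,"delta_pos":[0,0,0],"angular":[0,0,0]}]'; python3 -c "
from h import *
togo([.5816,-.072,.0785],-.1193)
p=env.camera_params('wrist'); np.save('pw6.npy',p,allow_pickle=True); im=env.read_camera('wrist'); cv2.imwrite('pics/w6.png',cv2.resize(im,None,fx=1.5,fy=1.5,interpolation=cv2.INTER_CUBIC))"
```

```text
clock: 12.05
tcp_pos: [0.6505, -0.0813, 0.0785]
orientation: [0.0, 0.059, 0.998, 0.0]
wrist_force: [-0.2, -0.7, -5.4]
finger_gap: 0.013
tcp [ 0.6505 -0.0813  0.0785] yaw -0.1188 F [-0.2 -0.7 -5.4] T [ 0.02  0.01 -0.  ] gap 0.013 t 12.05
shift [69.5  1.1  0. ] rot [0.     0.0002 0.0005]
```

View pics/w6.png

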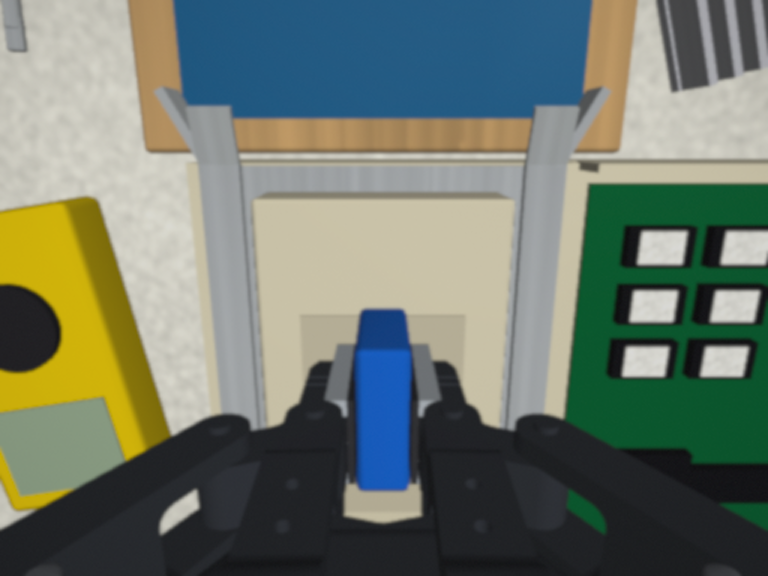

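Now the rails' inner edges (242 and 527, centre 384.5) are centred on the sled, and the plate's tail (row 166) is just past the sill edge (row 160). I'll lower it to the floor.

```bash
python3 -m pendant '[{"fingers":5,"delta_pos":[0,0,0.6],"angular":[0,0,0]},{"fingers":5,"delta_pos":[0,0,0.6],"angular":[0,0,0]},{"fingers":5,"delta_pos":[0,0,0],"angular":[0,0,0]},{"fingers":5,"delta_pos":[0,0,0],"angular":[0,0,0]}]'; python3 -m pendant '[{"fingers":5,"delta_pos":[0,0,0.3],"angular":[0,0,0]},{"fingers":5,"delta_pos":[0,0,0],"angular":[0,0,0]},{"fingers":5,"delta_pos":[0,0,0],"angular":[0,0,0]}]';  python3 -c "
from h import *
togo([.6505,-.0813,.0785],-.1193)"
```

```text
clock: 12.5
tcp_pos: [0.6501, -0.0812, 0.0775]
orientation: [0.0, 0.059, 0.998, 0.0]
wrist_force: [-0.7, -0.6, -3.7]
finger_gap: 0.0133
clock: 12.8
tcp_pos: [0.6501, -0.0812, 0.0774]
orientation: [0.0, 0.059, 0.998, 0.0]
wrist_force: [-1.7, 0.2, -1.5]
finger_gap: 0.0133
tcp [ 0.6501 -0.0812  0.0774] yaw -0.1188 F [-1.7  0.2 -1.5] T [ 0.01  0.29 -0.01] gap 0.0133 t 12.8
shift [-0.4 -0.  -1.1] rot [0.     0.0001 0.0005]
```

The nose is touching slightly first. I'll release so the sled settles flat, then regrip it.

```bash
python3 -m pendant '[{"fingers":20,"delta_pos":[0,0,0],"angular":[0,0,0]},{"fingers":28,"delta_pos":[0,0,0],"angular":[0,0,0]},{"fingers":28,"delta_pos":[0,0,0],"angular":[0,0,0]},{"fingers":28,"delta_pos":[0,0,0],"angular":[0,0,0]}]'; python3 -c "
from h import *
togo([.6505,-.0813,.0775],-.1193)"; python3 -m pendant '[{"fingers":14,"delta_pos":[0,0,0],"angular":[0,0,0]},{"fingers":8,"delta_pos":[0,0,0],"angular":[0,0,0]},{"fingers":5,"delta_pos":[0,0,0],"angular":[0,0,0]},{"fingers":5,"delta_pos":[0,0,0],"angular":[0,0,0]},{"fingers":5,"delta_pos":[0,0,0],"angular":[0,0,0]},{"fingers":5,"delta_pos":[0,0,0],"angular":[0,0,0]}]' 50;  python3 -c "
from h import *
togo([.6505,-.0813,.0775],-.1193)"
```

```text
clock: 13.2
tcp_pos: [0.6506, -0.0813, 0.0774]
orientation: [0.0, 0.059, 0.998, -0.0]
wrist_force: [-0.9, 0.6, 0.0]
finger_gap: 0.0286
tcp [ 0.6506 -0.0813  0.0774] yaw -0.1188 F [-0.9  0.6  0. ] T [ 0.   -0.    0.02] gap 0.0286 t 13.2
shift [ 0.1  0.  -0.1] rot [-0.      0.0009  0.0005]
clock: 13.8
tcp_pos: [0.6504, -0.0812, 0.0774]
orientation: [0.0, 0.059, 0.998, 0.0]
wrist_force: [-0.9, 0.1, 3.4]
finger_gap: 0.013
tcp [ 0.6504 -0.0812  0.0774] yaw -0.1188 F [-0.9  0.1  3.4] T [0.07 0.02 0.  ] gap 0.013 t 13.8
shift [-0.1 -0.1 -0.1] rot [0.0001 0.0006 0.0005]
```

```bash
python3 -m pendant '[{"fingers":5,"delta_pos":[-0.8,0,0],"angular":[0,0,0]},{"fingers":5,"delta_pos":[-0.8,0,0],"angular":[0,0,0]},{"fingers":5,"delta_pos":[-0.8,0,0],"angular":[0,0,0]},{"fingers":5,"delta_pos":[-0.8,0,0],"angular":[0,0,0]}]'; python3 -c "
from h import *
togo([.6505,-.0813,.0775],-.1193)"
```

```text
clock: 14.2
tcp_pos: [0.6505, -0.0812, 0.0774]
orientation: [-0.003, 0.059, 0.998, 0.0]
wrist_force: [-8.6, 0.5, 9.7]
finger_gap: 0.0137
tcp [ 0.6505 -0.0812  0.0774] yaw -0.1189 F [-8.6  0.5  9.7] T [ 0.11  1.42 -0.01] gap 0.0137 t 14.2
shift [ 0.  -0.1 -0.1] rot [-0.0001 -0.0051  0.0004]
```

```bash
python3 -m pendant '[{"fingers":5,"delta_pos":[-0.8,0,0],"angular":[0,0,0]},{"fingers":5,"delta_pos":[-0.8,0,0],"angular":[0,0,0]},{"fingers":5,"delta_pos":[-0.8,0,0],"angular":[0,0,0]}]'; python3 -c "
from h import *
togo([.6505,-.0813,.0775],-.1193)"
```

```text
clock: 14.5
tcp_pos: [0.6532, -0.0816, 0.0773]
orientation: [-0.002, 0.059, 0.998, 0.0]
wrist_force: [-8.4, 0.8, 8.6]
finger_gap: 0.013
tcp [ 0.6532 -0.0816  0.0773] yaw -0.1189 F [-8.4  0.8  8.6] T [0.15 1.41 0.04] gap 0.013 t 14.5
shift [ 2.7 -0.1 -0.1] rot [-0.0001 -0.0046  0.0004]
```

```bash
python3 -m pendant '[{"fingers":5,"delta_pos":[-0.7,0,0],"angular":[0,0,0]},{"fingers":5,"delta_pos":[-0.7,0,0],"angular":[0,0,0]},{"fingers":5,"delta_pos":[-0.7,0,0],"angular":[0,0,0]}]'; python3 -c "
from h import *
togo([.6505,-.0813,.0775],-.1193)"
```

```text
clock: 14.8
tcp_pos: [0.6553, -0.0818, 0.0774]
orientation: [-0.002, 0.059, 0.998, 0.0]
wrist_force: [-8.5, 0.8, 8.0]
finger_gap: 0.0133
tcp [ 0.6553 -0.0818  0.0774] yaw -0.1188 F [-8.5  0.8  8. ] T [0.14 1.33 0.  ] gap 0.0133 t 14.8
shift [ 4.8 -0.1 -0.1] rot [-0.0001 -0.0045  0.0005]
```

```bash
python3 -m pendant '[{"fingers":5,"delta_pos":[0,0,-0.4],"angular":[0,0,0]},{"fingers":5,"delta_pos":[0,0,0],"angular":[0,0,0]}]'; python3 -m pendant '[{"fingers":5,"delta_pos":[-0.7,0,0],"angular":[0,0,0]},{"fingers":5,"delta_pos":[-0.7,0,0],"angular":[0,0,0]},{"fingers":5,"delta_pos":[-0.6,0,0],"angular":[0,0,0]}]'; python3 -c "
from h import *
togo([.6505,-.0813,.0775],-.1193)"
```

```text
clock: 15.0
tcp_pos: [0.6558, -0.0818, 0.0774]
orientation: [-0.002, 0.059, 0.998, 0.0]
wrist_force: [-7.4, 0.7, 5.5]
finger_gap: 0.0132
clock: 15.3
tcp_pos: [0.6575, -0.0821, 0.0774]
orientation: [-0.002, 0.059, 0.998, 0.0]
wrist_force: [-7.3, 0.7, 6.8]
finger_gap: 0.0128
tcp [ 0.6575 -0.0821  0.0774] yaw -0.1189 F [-7.3  0.7  6.8] T [0.1  1.1  0.03] gap 0.0128 t 15.3
shift [ 7.1 -0.1 -0.1] rot [ 0.     -0.0043  0.0004]
```

```bash
python3 -m pendant '[{"fingers":5,"delta_pos":[0,0,-0.3],"angular":[0,0,0]},{"fingers":5,"delta_pos":[0,0,-0.2],"angular":[0,0,0]},{"fingers":5,"delta_pos":[-0.6,0,0],"angular":[0,0,0]},{"fingers":5,"delta_pos":[-0.6,0,0],"angular":[0,0,0]},{"fingers":5,"delta_pos":[-0.6,0,0],"angular":[0,0,0]}]'; python3 -c "
from h import *
togo([.6505,-.0813,.0775],-.1193)"
```

```text
clock: 15.8
tcp_pos: [0.6595, -0.0823, 0.0774]
orientation: [-0.002, 0.059, 0.998, 0.0]
wrist_force: [-5.7, 1.5, 4.1]
finger_gap: 0.0133
tcp [ 0.6595 -0.0823  0.0774] yaw -0.1189 F [-5.7  1.5  4.1] T [ 0.12  0.81 -0.02] gap 0.0133 t 15.8
shift [ 9.1 -0.1 -0. ] rot [ 0.0001 -0.0041  0.0004]
```

```bash
python3 -m pendant '[{"fingers":5,"delta_pos":[-0.6,0,0],"angular":[0,0,0]},{"fingers":5,"delta_pos":[-0.6,0,0],"angular":[0,0,0]},{"fingers":5,"delta_pos":[-0.6,0,0],"angular":[0,0,0]}]'; python3 -c "
from h import *
togo([.6505,-.0813,.0775],-.1193)"
```

```text
clock: 16.1
tcp_pos: [0.6614, -0.0825, 0.0775]
orientation: [-0.002, 0.059, 0.998, 0.0]
wrist_force: [-5.4, 1.0, 4.0]
finger_gap: 0.0132
tcp [ 0.6614 -0.0825  0.0775] yaw -0.1189 F [-5.4  1.   4. ] T [0.09 0.82 0.06] gap 0.0132 t 16.1
shift [10.9 -0.1 -0. ] rot [ 0.0001 -0.0041  0.0004]
```

```bash
python3 -m pendant '[{"fingers":5,"delta_pos":[-0.5,0,0],"angular":[0,0,0]},{"fingers":5,"delta_pos":[-0.5,0,0],"angular":[0,0,0]},{"fingers":5,"delta_pos":[-0.5,0,0],"angular":[0,0,0]}]'; python3 -c "
from h import *
togo([.6505,-.0813,.0775],-.1193)"
```

```text
clock: 16.4
tcp_pos: [0.6628, -0.0827, 0.0774]
orientation: [-0.002, 0.059, 0.998, 0.0]
wrist_force: [-5.1, 0.3, 4.2]
finger_gap: 0.013
tcp [ 0.6628 -0.0827  0.0774] yaw -0.1189 F [-5.1  0.3  4.2] T [0.07 0.83 0.03] gap 0.013 t 16.4
shift [12.4 -0.1 -0. ] rot [ 0.0001 -0.0041  0.0004]
```

```bash
python3 -m pendant '[{"fingers":5,"delta_pos":[-0.5,0,0],"angular":[0,0,0]},{"fingers":5,"delta_pos":[-0.5,0,0],"angular":[0,0,0]},{"fingers":5,"delta_pos":[-0.5,0,0],"angular":[0,0,0]}]'; python3 -c "
from h import *
togo([.6505,-.0813,.0775],-.1193)"
```

```text
clock: 16.7
tcp_pos: [0.6644, -0.0829, 0.0774]
orientation: [-0.002, 0.059, 0.998, 0.0]
wrist_force: [-5.3, 0.8, 3.8]
finger_gap: 0.0138
tcp [ 0.6644 -0.0829  0.0774] yaw -0.1189 F [-5.3  0.8  3.8] T [0.05 0.84 0.02] gap 0.0138 t 16.7
shift [13.9 -0.1 -0. ] rot [ 0.0001 -0.0041  0.0004]
```

```bash
python3 -m pendant '[{"fingers":5,"delta_pos":[-0.5,0,0],"angular":[0,0,0]},{"fingers":5,"delta_pos":[-0.5,0,0],"angular":[0,0,0]},{"fingers":5,"delta_pos":[-0.5,0,0],"angular":[0,0,0]}]'; python3 -c "
from h import *
togo([.6505,-.0813,.0775],-.1193)"
```

```text
clock: 17.0
tcp_pos: [0.6658, -0.0831, 0.0775]
orientation: [-0.002, 0.059, 0.998, 0.0]
wrist_force: [-6.4, 0.6, 3.3]
finger_gap: 0.0135
tcp [ 0.6658 -0.0831  0.0775] yaw -0.1188 F [-6.4  0.6  3.3] T [0.06 0.79 0.06] gap 0.0135 t 17.0
shift [15.4 -0.1  0. ] rot [ 0.0001 -0.0041  0.0005]
```

```bash
python3 -m pendant '[{"fingers":5,"delta_pos":[-0.5,0,0],"angular":[0,0,0]},{"fingers":5,"delta_pos":[-0.5,0,0],"angular":[0,0,0]},{"fingers":5,"delta_pos":[-0.5,0,0],"angular":[0,0,0]}]'; python3 -c "
from h import *
togo([.6505,-.0813,.0775],-.1193)"
```

```text
clock: 17.3
tcp_pos: [0.6659, -0.0831, 0.0775]
orientation: [-0.003, 0.059, 0.998, 0.0]
wrist_force: [-9.5, 1.0, 7.8]
finger_gap: 0.0134
tcp [ 0.6659 -0.0831  0.0775] yaw -0.1189 F [-9.5  1.   7.8] T [0.14 1.82 0.02] gap 0.0134 t 17.3
shift [15.5 -0.1  0.1] rot [-0.0001 -0.0067  0.0004]
```

Contact with the connector has been made. I'll press on in small steps and relieve the down force.

```bash
python3 -m pendant '[{"fingers":5,"delta_pos":[0,0,-0.4],"angular":[0,0,0]},{"fingers":5,"delta_pos":[-0.4,0,0],"angular":[0,0,0]},{"fingers":5,"delta_pos":[-0.4,0,0],"angular":[0,0,0]}]'; python3 -c "
from h import *
togo([.6505,-.0813,.0775],-.1193)"
```

```text
clock: 17.6
tcp_pos: [0.6659, -0.0831, 0.0776]
orientation: [-0.004, 0.059, 0.998, 0.0]
wrist_force: [-11.8, 1.9, 8.2]
finger_gap: 0.0136
tcp [ 0.6659 -0.0831  0.0776] yaw -0.119 F [-11.8   1.9   8.2] T [ 0.15  1.99 -0.01] gap 0.0136 t 17.6
shift [15.5 -0.1  0.3] rot [-0.     -0.0083  0.0003]
```

```bash
python3 -m pendant '[{"fingers":5,"delta_pos":[-0.4,0,0],"angular":[0,0,0]},{"fingers":5,"delta_pos":[-0.4,0,0],"angular":[0,0,0]},{"fingers":5,"delta_pos":[0,0,0],"angular":[0,0,0]}]'; python3 -c "
from h import *
togo([.6505,-.0813,.0775],-.1193)"
```

```text
clock: 17.9
tcp_pos: [0.666, -0.083, 0.0777]
orientation: [-0.005, 0.059, 0.998, 0.0]
wrist_force: [-12.9, 1.2, 8.6]
finger_gap: 0.0129
tcp [ 0.666  -0.083   0.0777] yaw -0.119 F [-12.9   1.2   8.6] T [ 0.18  2.33 -0.01] gap 0.0129 t 17.9
shift [15.6 -0.1  0.3] rot [-0.0001 -0.0096  0.0003]
```

```bash
python3 -m pendant '[{"fingers":5,"delta_pos":[0,0,-0.3],"angular":[0,-0.003,0]},{"fingers":5,"delta_pos":[0,0,-0.2],"angular":[0,-0.003,0]},{"fingers":5,"delta_pos":[0,0,0],"angular":[0,0,0]}]'; python3 -c "
from h import *
togo([.6505,-.0813,.0775],-.1193)"
```

```text
clock: 18.2
tcp_pos: [0.666, -0.083, 0.0775]
orientation: [-0.002, 0.059, 0.998, 0.0]
wrist_force: [-11.5, 0.5, 5.2]
finger_gap: 0.0131
tcp [ 0.666  -0.083   0.0775] yaw -0.119 F [-11.5   0.5   5.2] T [ 0.16  2.15 -0.  ] gap 0.0131 t 18.2
shift [15.6 -0.1  0. ] rot [ 0.     -0.0038  0.0003]
```

```bash
python3 -m pendant '[{"fingers":5,"delta_pos":[0,0,-0.3],"angular":[0,-0.002,0]},{"fingers":5,"delta_pos":[-0.4,0,0],"angular":[0,-0.001,0]},{"fingers":5,"delta_pos":[0,0,0],"angular":[0,0,0]}]'; python3 -c "
from h import *
togo([.6505,-.0813,.0775],-.1193)"
```

```text
clock: 18.5
tcp_pos: [0.666, -0.083, 0.0775]
orientation: [-0.001, 0.06, 0.998, 0.0]
wrist_force: [-11.3, 1.2, 4.9]
finger_gap: 0.0129
tcp [ 0.666  -0.083   0.0775] yaw -0.1191 F [-11.3   1.2   4.9] T [ 0.18  2.26 -0.04] gap 0.0129 t 18.5
shift [15.6 -0.1 -0. ] rot [ 0.     -0.0018  0.0002]
```

```bash
python3 -m pendant '[{"fingers":5,"delta_pos":[-0.4,0,0],"angular":[0,-0.001,0]},{"fingers":5,"delta_pos":[-0.3,0,0],"angular":[0,-0.001,0]},{"fingers":5,"delta_pos":[0,0,0],"angular":[0,0,0]}]'; python3 -c "
from h import *
togo([.6505,-.0813,.0775],-.1193)"
```

```text
clock: 18.8
tcp_pos: [0.666, -0.083, 0.0774]
orientation: [-0.001, 0.06, 0.998, 0.0]
wrist_force: [-14.4, 0.7, 6.3]
finger_gap: 0.0132
tcp [ 0.666  -0.083   0.0774] yaw -0.1191 F [-14.4   0.7   6.3] T [ 0.17  2.56 -0.03] gap 0.0132 t 18.8
shift [15.6 -0.1 -0.1] rot [ 0.     -0.001   0.0002]
```

```bash
python3 -m pendant '[{"fingers":5,"delta_pos":[0,0,-0.3],"angular":[0,0,0]},{"fingers":5,"delta_pos":[0,0,-0.3],"angular":[0,0,0]},{"fingers":5,"delta_pos":[0,0,0],"angular":[0,0,0]}]'; python3 -c "
from h import *
togo([.6505,-.0813,.0775],-.1193)
im=env.read_camera('scene'); cv2.imwrite('pics/s7.png',cv2.resize(im[195:285,200:280],None,fx=6,fy=6,interpolation=cv2.INTER_CUBIC))"
```

```text
clock: 19.1
tcp_pos: [0.6664, -0.0831, 0.0775]
orientation: [-0.0, 0.06, 0.998, 0.0]
wrist_force: [-11.9, 1.2, 3.3]
finger_gap: 0.013
tcp [ 0.6664 -0.0831  0.0775] yaw -0.1191 F [-11.9   1.2   3.3] T [ 0.17  2.24 -0.01] gap 0.013 t 19.1
shift [16.  -0.1  0. ] rot [ 0.0001 -0.0006  0.0002]
```

View pics/s7.png

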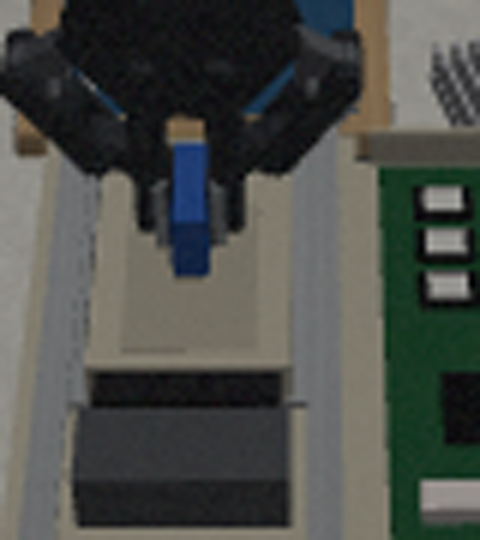

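The case front (row 368) is on the connector, which still protrudes in front of the dock block (rows 370–405). It began to move when the down force was eased. I'll continue in small steps.

```bash
python3 -m pendant '[{"fingers":5,"delta_pos":[-0.4,0,0],"angular":[0,0,0]},{"fingers":5,"delta_pos":[-0.4,0,0],"angular":[0,0,0]},{"fingers":5,"delta_pos":[-0.4,0,0],"angular":[0,0,0]}]'; python3 -c "
from h import *
togo([.6505,-.0813,.0775],-.1193)"
```

```text
clock: 19.45
tcp_pos: [0.6675, -0.0832, 0.0775]
orientation: [-0.0, 0.06, 0.998, 0.0]
wrist_force: [-11.5, 0.7, 2.8]
finger_gap: 0.0129
tcp [ 0.6675 -0.0832  0.0775] yaw -0.1192 F [-11.5   0.7   2.8] T [ 0.15  2.31 -0.04] gap 0.0129 t 19.45
shift [17.1 -0.1  0. ] rot [ 0.0001 -0.0009  0.0001]
```

```bash
python3 -m pendant '[{"fingers":5,"delta_pos":[-0.4,0,0],"angular":[0,0,0]},{"fingers":5,"delta_pos":[-0.4,0,0],"angular":[0,0,0]},{"fingers":5,"delta_pos":[-0.4,0,0],"angular":[0,0,0]}]'; python3 -c "
from h import *
togo([.6505,-.0813,.0775],-.1193)"
```

```text
clock: 19.75
tcp_pos: [0.6687, -0.0833, 0.0775]
orientation: [-0.0, 0.06, 0.998, 0.0]
wrist_force: [-12.2, 0.5, 3.3]
finger_gap: 0.0134
tcp [ 0.6687 -0.0833  0.0775] yaw -0.1191 F [-12.2   0.5   3.3] T [0.14 2.3  0.01] gap 0.0134 t 19.75
shift [18.3 -0.1  0. ] rot [ 0.0002 -0.0009  0.0002]
```

```bash
python3 -m pendant '[{"fingers":5,"delta_pos":[-0.4,0,0],"angular":[0,0,0]},{"fingers":5,"delta_pos":[-0.4,0,0],"angular":[0,0,0]},{"fingers":5,"delta_pos":[-0.4,0,0],"angular":[0,0,0]}]'; python3 -c "
from h import *
togo([.6505,-.0813,.0775],-.1193)"
```

```text
clock: 20.05
tcp_pos: [0.6698, -0.0834, 0.0775]
orientation: [-0.001, 0.06, 0.998, 0.0]
wrist_force: [-11.6, 0.8, 2.8]
finger_gap: 0.0132
tcp [ 0.6698 -0.0834  0.0775] yaw -0.1191 F [-11.6   0.8   2.8] T [ 0.12  2.25 -0.01] gap 0.0132 t 20.05
shift [19.4 -0.2 -0. ] rot [ 0.0001 -0.001   0.0002]
```

```bash
python3 -m pendant '[{"fingers":5,"delta_pos":[-0.4,0,0],"angular":[0,0,0]},{"fingers":5,"delta_pos":[-0.4,0,0],"angular":[0,0,0]},{"fingers":5,"delta_pos":[-0.4,0,0],"angular":[0,0,0]}]'; python3 -c "
from h import *
togo([.6505,-.0813,.0775],-.1193)"
```

```text
clock: 20.35
tcp_pos: [0.6711, -0.0836, 0.0775]
orientation: [-0.0, 0.06, 0.998, 0.0]
wrist_force: [-11.7, 1.2, 2.7]
finger_gap: 0.0134
tcp [ 0.6711 -0.0836  0.0775] yaw -0.1191 F [-11.7   1.2   2.7] T [ 0.13  2.29 -0.  ] gap 0.0134 t 20.35
shift [20.7 -0.1  0. ] rot [ 0.0001 -0.0009  0.0002]
```

```bash
python3 -m pendant '[{"fingers":5,"delta_pos":[-0.4,0,0],"angular":[0,0,0]},{"fingers":5,"delta_pos":[-0.3,0,0],"angular":[0,0,0]},{"fingers":5,"delta_pos":[-0.3,0,0],"angular":[0,0,0]}]'; python3 -c "
from h import *
togo([.6505,-.0813,.0775],-.1193)"
```

```text
clock: 20.65
tcp_pos: [0.6721, -0.0838, 0.0775]
orientation: [-0.0, 0.06, 0.998, 0.0]
wrist_force: [-11.0, 0.8, 2.9]
finger_gap: 0.0132
tcp [ 0.6721 -0.0838  0.0775] yaw -0.1191 F [-11.    0.8   2.9] T [ 0.1   2.28 -0.06] gap 0.0132 t 20.65
shift [21.7 -0.1  0. ] rot [ 0.0001 -0.0009  0.0002]
```

```bash
python3 -m pendant '[{"fingers":5,"delta_pos":[-0.3,0,0],"angular":[0,0,0]},{"fingers":5,"delta_pos":[-0.3,0,0],"angular":[0,0,0]},{"fingers":5,"delta_pos":[-0.3,0,0],"angular":[0,0,0]}]'; python3 -c "
from h import *
togo([.6505,-.0813,.0775],-.1193)"
```

```text
clock: 20.95
tcp_pos: [0.673, -0.0839, 0.0775]
orientation: [-0.0, 0.06, 0.998, 0.0]
wrist_force: [-11.3, 1.2, 1.6]
finger_gap: 0.0132
tcp [ 0.673  -0.0839  0.0775] yaw -0.1191 F [-11.3   1.2   1.6] T [ 0.1   2.28 -0.03] gap 0.0132 t 20.95
shift [22.6 -0.1  0. ] rot [ 0.0001 -0.0009  0.0002]
```

```bash
python3 -m pendant '[{"fingers":5,"delta_pos":[-0.3,0,0],"angular":[0,0,0]},{"fingers":5,"delta_pos":[-0.3,0,0],"angular":[0,0,0]},{"fingers":5,"delta_pos":[0,0,0],"angular":[0,0,0]}]'; python3 -c "
from h import *
togo([.6505,-.0813,.0775],-.1193)"
```

```text
clock: 21.25
tcp_pos: [0.6734, -0.0839, 0.0775]
orientation: [-0.001, 0.06, 0.998, 0.0]
wrist_force: [-12.4, 0.4, 4.0]
finger_gap: 0.0131
tcp [ 0.6734 -0.0839  0.0775] yaw -0.1191 F [-12.4   0.4   4. ] T [ 0.13  2.38 -0.02] gap 0.0131 t 21.25
shift [23.  -0.1  0. ] rot [ 0.0001 -0.0012  0.0002]
```

```bash
python3 -m pendant '[{"fingers":5,"delta_pos":[-0.3,0,0],"angular":[0,0,0]},{"fingers":5,"delta_pos":[-0.3,0,0],"angular":[0,0,0]},{"fingers":5,"delta_pos":[0,0,0],"angular":[0,0,0]}]'; python3 -c "
from h import *
togo([.6505,-.0813,.0775],-.1193)"
```

```text
clock: 21.55
tcp_pos: [0.6734, -0.0839, 0.0776]
orientation: [-0.001, 0.06, 0.998, 0.0]
wrist_force: [-13.4, 1.1, 4.8]
finger_gap: 0.0134
tcp [ 0.6734 -0.0839  0.0776] yaw -0.1191 F [-13.4   1.1   4.8] T [ 0.14  2.74 -0.04] gap 0.0134 t 21.55
shift [23.1 -0.1  0.1] rot [ 0.0001 -0.0023  0.0002]
```

```bash
python3 -m pendant '[{"fingers":5,"delta_pos":[0,0,-0.3],"angular":[0,0,0]},{"fingers":5,"delta_pos":[-0.3,0,-0.3],"angular":[0,-0.001,0]},{"fingers":5,"delta_pos":[0,0,0],"angular":[0,0,0]}]'; python3 -c "
from h import *
togo([.6505,-.0813,.0775],-.1193)"
```

```text
clock: 21.85
tcp_pos: [0.6734, -0.0839, 0.0776]
orientation: [-0.001, 0.06, 0.998, 0.0]
wrist_force: [-13.0, 1.4, 3.2]
finger_gap: 0.0131
tcp [ 0.6734 -0.0839  0.0776] yaw -0.1192 F [-13.    1.4   3.2] T [ 0.2   2.63 -0.04] gap 0.0131 t 21.85
shift [23.1 -0.1  0.1] rot [ 0.0001 -0.002   0.0001]
```

```bash
python3 -m pendant '[{"fingers":5,"delta_pos":[-0.3,0,-0.3],"angular":[0,-0.001,0]},{"fingers":5,"delta_pos":[-0.2,0,0],"angular":[0,0,0]},{"fingers":5,"delta_pos":[0,0,0],"angular":[0,0,0]}]'; python3 -c "
from h import *
togo([.6505,-.0813,.0775],-.1193)"
```

```text
clock: 22.15
tcp_pos: [0.6735, -0.0839, 0.0776]
orientation: [-0.001, 0.06, 0.998, 0.0]
wrist_force: [-14.2, -0.3, 1.2]
finger_gap: 0.0133
tcp [ 0.6735 -0.0839  0.0776] yaw -0.1192 F [-14.2  -0.3   1.2] T [0.12 2.84 0.01] gap 0.0133 t 22.15
shift [23.1 -0.1  0.2] rot [ 0.0001 -0.0021  0.0001]
```

At 14 N with only about 1 N of down force it no longer moves, so this is the hard stop. I'll unload, then release.

```bash
python3 -m pendant '[{"fingers":5,"delta_pos":[0.7,0,0],"angular":[0,0.001,0]},{"fingers":5,"delta_pos":[0.7,0,0],"angular":[0,0.001,0]},{"fingers":5,"delta_pos":[0.7,0,0.1],"angular":[0,0.001,0]},{"fingers":5,"delta_pos":[0,0,0],"angular":[0,0,0]}]'; python3 -c "
from h import *
togo([.6505,-.0813,.0775],-.1193)"
```

```text
clock: 22.55
tcp_pos: [0.6734, -0.0839, 0.0776]
orientation: [-0.001, 0.06, 0.998, 0.0]
wrist_force: [-8.0, -0.1, -1.8]
finger_gap: 0.013
tcp [ 0.6734 -0.0839  0.0776] yaw -0.1191 F [-8.  -0.1 -1.8] T [ 0.09  1.72 -0.  ] gap 0.013 t 22.55
shift [23.1 -0.1  0.1] rot [ 0.0003 -0.0012  0.0002]
```

```bash
python3 -m pendant '[{"fingers":5,"delta_pos":[0.7,0,0.3],"angular":[0,0.001,0]},{"fingers":5,"delta_pos":[0.7,0,0.3],"angular":[0,0.001,0]},{"fingers":5,"delta_pos":[0.4,0,0.2],"angular":[0,0.001,0]},{"fingers":5,"delta_pos":[0,0,0],"angular":[0,0,0]}]'; python3 -c "
from h import *
togo([.6505,-.0813,.0775],-.1193)"
```

```text
clock: 22.95
tcp_pos: [0.6734, -0.0839, 0.0775]
orientation: [-0.0, 0.059, 0.998, 0.0]
wrist_force: [-5.4, 0.7, -1.2]
finger_gap: 0.0133
tcp [ 0.6734 -0.0839  0.0775] yaw -0.119 F [-5.4  0.7 -1.2] T [ 0.04  1.15 -0.04] gap 0.0133 t 22.95
shift [23.  -0.1  0. ] rot [ 0.0003 -0.0007  0.0003]
```

```bash
python3 -m pendant '[{"fingers":5,"delta_pos":[0.6,0,0.2],"angular":[0,0,0]},{"fingers":5,"delta_pos":[0.6,0,0.2],"angular":[0,0,0]},{"fingers":5,"delta_pos":[0,0,0],"angular":[0,0,0]}]'; python3 -c "
from h import *
togo([.6505,-.0813,.0775],-.1193)"; python3 -m pendant '[{"fingers":18,"delta_pos":[0,0,0],"angular":[0,0,0]},{"fingers":24,"delta_pos":[0,0,0],"angular":[0,0,0]},{"fingers":30,"delta_pos":[0,0,0],"angular":[0,0,0]},{"fingers":40,"delta_pos":[0,0,0],"angular":[0,0,0]},{"fingers":40,"delta_pos":[0,0,0],"angular":[0,0,0]}]'; python3 -c "
from h import *
togo([.6505,-.0813,.0775],-.1193)"
```

```text
clock: 23.25
tcp_pos: [0.6735, -0.0839, 0.0776]
orientation: [0.001, 0.059, 0.998, 0.0]
wrist_force: [-4.8, 0.1, -6.2]
finger_gap: 0.0133
tcp [ 0.6735 -0.0839  0.0776] yaw -0.1189 F [-4.8  0.1 -6.2] T [ 0.06  1.35 -0.02] gap 0.0133 t 23.25
shift [23.1 -0.1  0. ] rot [0.0003 0.0021 0.0004]
clock: 23.75
tcp_pos: [0.6762, -0.0844, 0.0801]
orientation: [0.004, 0.059, 0.998, -0.0]
wrist_force: [-0.6, 0.6, 0.5]
finger_gap: 0.04
tcp [ 0.6762 -0.0844  0.0801] yaw -0.1188 F [-0.6  0.6  0.5] T [0.03 0.   0.01] gap 0.04 t 23.75
shift [26.  -0.   2.3] rot [-0.      0.0086  0.0005]
```

```bash
python3 -m pendant '[{"fingers":40,"delta_pos":[0,0,-15],"angular":[0,-0.008,0]},{"fingers":40,"delta_pos":[0,0,-30],"angular":[0,0,0]},{"fingers":40,"delta_pos":[0,0,-40],"angular":[0,0,0]},{"fingers":40,"delta_pos":[30,0,-30],"angular":[0,0,0]},{"fingers":40,"delta_pos":[45,0,0],"angular":[0,0,0]},{"fingers":40,"delta_pos":[45,0,0],"angular":[0,0,0]},{"fingers":40,"delta_pos":[0,0,0],"angular":[0,0,0]},{"fingers":40,"delta_pos":[0,0,0],"angular":[0,0,0]}]'; python3 -c "
from h import *
togo([.6505,-.0813,.0775],-.1193)
a=env.read_camera('scene')[185:285,190:290]; b=env.read_camera('side')[150:230,230:390]
a=cv2.resize(a,(420,420),interpolation=cv2.INTER_CUBIC); 
cv2.imwrite('pics/f.png',np.hstack([a,cv2.copyMakeBorder(cv2.resize(b,(380,190),interpolation=cv2.INTER_CUBIC),0,230,0,0,0)]))"
```

```text
clock: 24.55
tcp_pos: [0.5541, -0.0697, 0.1941]
orientation: [0.008, 0.059, 0.998, -0.001]
wrist_force: [0.9, -0.1, -0.5]
finger_gap: 0.04
tcp [ 0.5541 -0.0697  0.1941] yaw -0.1189 F [ 0.9 -0.1 -0.5] T [-0.08 -0.03  0.  ] gap 0.04 t 24.55
shift [-9.510e+01 -1.000e-01  1.183e+02] rot [-0.0001  0.017   0.0004]
```

View pics/f.png

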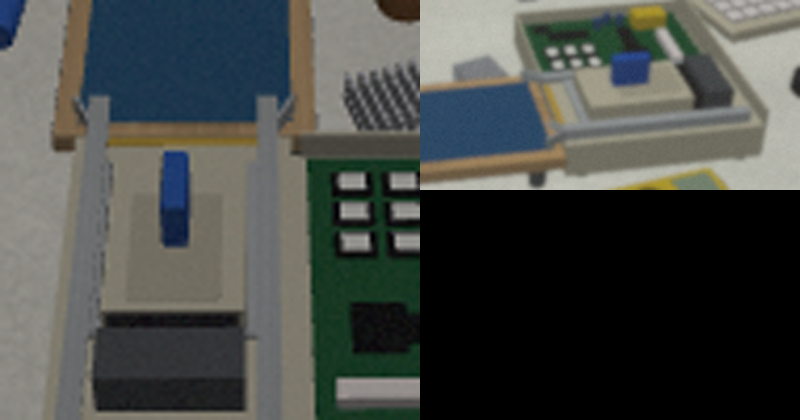

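The picture shows the sled between the rails with its front (row 312) at the dock and the protruding strip about 3.6 px deep, against 6.2 px before pressing. For a numeric check that it did not spring back, I'll compare the sled's image shift with the 7.1 mm the tool pushed it.

Run:
```python
from h import *
p=env.camera_params("scene")
s7=cv2.imread("pics/s7.png"); im=env.read_camera("scene")
cv2.imwrite("pics/raw_end.png",im)
b=cv2.resize(im[195:285,200:280],None,fx=6,fy=6,interpolation=cv2.INTER_CUBIC)
t=s7[300:372,84:296]   # front part of the case with its front edge
r=cv2.matchTemplate(b[290:440,60:330],t,cv2.TM_CCOEFF_NORMED); _,m,_,l=cv2.minMaxLoc(r)
print("score",m,"shift px",(l[0]+60-84)/6,(l[1]+290-300)/6)
A=np.array([.6664+.0596,-.0831-.0071,.072]); d=np.array([.9929,-.119,0])*.0071
print("expected",proj(A+d,p)-proj(A,p))
for nm,x in (("old",s7),("new",b)):
    g=cv2.cvtColor(x,cv2.COLOR_BGR2GRAY)[330:440,120:260].mean(1); k=np.gradient(g); print(nm,"case edge row",330+k.argmin(),"profile",g[20:100:4].astype(int))
```

```text
score 0.9616034626960754 shift px 0.0 2.8333333333333335
expected [-0.13352617  2.71584962]
old case edge row 369 profile [109 117 126 127 104  62  25  17  22  21  21  21  20  12  22  50  55  52
  52  52]
new case edge row 386 profile [109 109 109 109 106 110 120 126 103  60  29  17  21  18  28  49  54  52
  52  51]
```

The sled's image shift is 2.83 px against 2.72 px expected, so it stayed home. Handing in.

```bash
python3 -c "
from workcell import env
print(env.hand_in())"
```

```text
the job is handed in; nothing more can be done
None
```

I slid the sled off the stand and about 1.5 mm over the sill, then let it down on the bay floor. I regripped it there, pushed it back along the floor and pressed the connector in, then released the sled. I handed in at about 25 s of the 72 s; no verdict is reported.

**Last checks:**
- **Connector:** it moved about 7.5 mm from first contact and then stood still. The wrist force reached about 14.4 N at most, and at the end 14.2 N with little down force no longer moved it. I take that as the hard stop.
- **Sled position:** after release, the scene image shows the sled shifted 2.83 px. The tool's push predicted 2.72 px, so it did not spring back.
- **Gripper:** it stands clear above the bay and the wrist force reads about zero.

**Less certain:**
- **Flatness:** I judged it from the TCP height and the pictures, not by a separate measurement.
- **Release:** the arm was still lightly loaded when I let go, about 5 N backwards and 6 N of lift. The fingers sprang about 3 mm forward and up as they opened.
- **Other things on the bench:** I did not measure them at the end, but nothing was seen to touch them.

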